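# Swap spacers: stow the old one, present the blind one hole-up

## Robot

A 7-joint arm with a two-finger parallel gripper is mounted at the origin on the work surface. World frame = base frame: x ahead of the robot, y to its left, z up, the work surface at z = 0. Lengths are in m, angles in degrees, forces in N, time in s.
With the tool pointing down it reaches from about 0.4 to 0.85 m from the base axis. Payload 4.4 kg.
Tool frame: the origin (TCP) lies on the centre line of the jaws, within the pads' length; the fingertips stand 8 mm ahead of it and the grasp point (between the pads) lies 11 mm behind it; z points along the fingers, y is the line along which they close (so a half turn about z gives the same grasp; the last joint's range is limited). The gripper opens to 94 mm and grips with 3 to 60 N. Pads are 16 mm wide; open, the fingers measure 119 mm over their backs; the gripper's body (75 mm by 177 mm) begins 78 mm behind the grasp point.
Start: joints at [-70.061, 36.005, 2.206, 86.941, -1.547, 57.084, -1.146], TCP at [0.261, 0.595, 0.213] pointing down, gripper open.
Joint ranges: [-175.42, 175.42], [-21.48, 121.26], [-71.46, 75.88], [10.55, 141.38], [-63.04, 243.04], [13.31, 113.54], [-168.57, 168.57]. Speed limits (degrees/s): [147.25, 147.25, 180, 180, 180, 180, 180].

## Interface

Orientations are given as a 3x3 rotation matrix whose columns are the frame's x, y, z axes.
In Python, from plant import status, eyes, workorder gives the robot as it stands.
- The arm moves only by the shell command python3 -m creep 'ROWS' [FORCE]. ROWS is text: rows parted by semicolons, each of 7 numbers parted by spaces: the turn, a rotation vector about the tool's x, y, z in units of 6 degrees (1.0 is 6 degrees), then the shift along the tool's x, y, z in units of 50 mm (1.0 is 50 mm), then the closure, from 0 (fully open) to 1 (shut). In form: wx wy wz tx ty tz gripper; .... A call has 1 to 10 rows; each row is the pose to reach, as a shift and turn from the pose commanded when the call began, along the tool's axes at that moment; what a row does not reach only later rows make up. A row lasts 1/10 s, in which the tool goes at most 50 mm and 8.59 degrees, less where a joint would pass 70% of its speed; a pose out of reach is approached as far as the arm can. A call with a gripper value outside its range is refused whole. The fingers move at their own pace and stop on an object; FORCE is the grip in N (left out, the last holds). Time passes only in rows, so rows that repeat a pose let the fingers close. It gives the time, the measured TCP pose, the force, the opening and the grip force at its end, in the units of the state.
- status.sense(): the state, without advancing time (a new reading comes with each control period).
- eyes.camera(name): name is "scene" or "side" or "wrist"; returns the picture (384x512x3 uint8, blue, green, red); there is no depth.
- eyes.calibration(name): a dict with "fx", "fy", "cx", "cy" (pixels), "dist_coeffs" ([k1, k2, p1, p2, k3] as OpenCV has them; the pictures are not rectified), "rvec" (rotation vector, rad) and "tvec" (3), from world to camera coordinates, as OpenCV has them; the wrist camera has in their place "T_tool_cam" (4x4, takes a point from camera to tool coordinates, whose origin is the TCP and whose axes are the flange's). Camera axes: x right, y down, z forward; pixel columns grow to the right and rows downward; lengths in m; the calibration is good to about 2 mm. A picture is of the moment at which its call begins: read the wrist's pose just before it. calibration takes no time and is no camera call.
- workorder.finish_job(): hands the job in; it is judged then, once.
The state is a dict: "t": time; "joint_positions": joint angles; "joint_vel": joint speeds; "joint_torque": joint torques, N m; "position": TCP position; "tool_rot": TCP orientation; "contact_force": force on the tool from outside, world axes, zero at the start; "wrist_torque": the same for the moment, N m; "opening": finger opening in m; "gripper_force": force on a finger pad.
Only numpy, scipy, OpenCV 4.12 (cv2) and the standard library are available. Lean on these libraries where they do the work, as an engineer would, in place of code of your own. Each camera call takes 0.05 s, during which the arm holds its last target. There are 200 camera calls.

## Task

We are swapping a spacer on the rig: first set the old round spacer down in the open parts drawer and slide the drawer fully shut. Then pick up the square spacer, turn it so that the blind hole in one of its ends faces straight up, and make sure by feel: press its underside down on the tip of the upright feeler pin, which must meet solid metal and not go into the hole. Lift it off the pin and finish while still holding it in the gripper, hole up, upright and still, with its underside at least 10 cm above the bench and touching nothing else; leave the vial, the screwdriver and the star knob where they are.

Things in the scene. Friction and masses are not known exactly. Their poses are not given: they have to be found in the camera images.
- cabinet_drawer0 (a joint): Opening of the single drawer of the small white cabinet (240 mm deep, 220 mm wide, 85 mm high, fixed to the bench, its front roughly towards the robot): 0 is fully shut, larger is open, in m (starts 0.11 to 0.15). It slides easily (about 1 N) and stays where it is left.
- drawer_floor (a point): Centre of the inner floor of the drawer, 22 mm above the bench; moves with the drawer. Its -x axis points the way the drawer opens (towards the robot's side), y along the drawer's width, z up. Inside the drawer is 195 mm long (x) by 178 mm wide (y); side walls 41 mm high above this floor, front panel 52 mm high. With the drawer open by q, the part not covered by the cabinet runs from x = -0.098 to x = -0.104 + q in this frame (m). The cabinet's top is 63 mm above this floor.
- cabinet_drawer0_handle (a point): Middle of the drawer's steel bar handle: a horizontal round bar 11 mm thick and 110 mm long along y, 35 mm in front of the drawer's front panel, 47 mm above the bench, with open space in front of and below it. Same axes as drawer_floor: push it along +x to shut the drawer.
- round_mid (a point): Centre of the old round spacer: an aluminium tube standing on end, 28 mm in diameter, 40 mm high, 12 mm bore right through, about 60 g; origin half-way up, z along its axis.
- square_mid (a point): Centre of the square spacer: an aluminium block of square section 32 x 32 mm, 76 mm long, lying on a long side on the bench (centre 16 mm up), about 0.18 kg. Its x axis runs along its length and points out of the end that has the blind hole (17 mm in diameter, 36 mm deep, in the middle of that end); the other end is solid. At the start x is level; which way the hole points varies.
- pin_top (a point): Tip of the feeler pin: a fixed upright steel pin 11 mm in diameter, tip 60 mm above the bench, on a round foot 44 mm in diameter and 12 mm high. z up.
- vial: Bystander: a small glass vial, 38 mm in diameter, 55 mm high, standing; origin at the centre of its underside.
- driver: Bystander: a screwdriver with black handle, 150 mm long, lying along its x axis; origin under its middle.
- star_knob: Bystander: a black star-shaped clamping knob, 46 mm across, with a 22 mm steel stud pointing up, 40 mm high in all; origin at the centre of its underside.
There are look-alikes about, which are no part of the job. Leave any orange or turquoise look-alike of the part that bears round_mid alone.

How it is judged:
By the outcome, as a careful person would: the job done as asked, in the order asked, and still so for the second after the job is handed in, while the arm keeps its last pose, push and grip.
It also fails if it takes over 64 s, if anything falls off the work surface, if the arm or the gripper's body presses on something with over 40 N, if the wrist force passes 120 N, or if a joint passes its speed limit or range.

## Working session

There is one attempt and no reset: what is moved stays moved. The work goes in short steps, Python scripts to look and compute and a shell command to move; the robot and the scene stay as the last step left them, time stands still between calls to the robot, and variables do not carry over. Pictures are saved under pics/ and viewed, at most 10 in all, crops included, and the job is handed in when it is done.

```bash
ls; mkdir -p pics; python3 - <<'E'
from plant import status, eyes
import cv2, numpy as np
s=status.sense(); print(s['t'],s['position'],np.round(s['tool_rot'],3).tolist(),s['opening'])
a=eyes.camera("scene");b=eyes.camera("side")
cv2.imwrite("pics/scene0.png",a);cv2.imwrite("pics/side0.png",b)
for n in("scene","side","wrist"):print(n,eyes.calibration(n))
E
```

```text
pics
0.0 [0.26104578 0.59457644 0.21259846] [[-0.916, 0.402, -0.001], [0.402, 0.916, -0.002], [-0.0, -0.002, -1.0]] 0.09373621722668886
scene {'fx': 490.68823037921226, 'fy': 490.68823037921226, 'cx': 253.20887263358065, 'cy': 186.49517563813433, 'dist_coeffs': array([-0.1725606,  0.       ,  0.       ,  0.       ,  0.       ]), 'rvec': array([ 2.07880554,  0.99119149, -0.49144705]), 'tvec': array([-0.35266269, -0.24579283,  1.52827835])}
side {'fx': 386.96932027426715, 'fy': 386.96932027426715, 'cx': 256.6049146278202, 'cy': 188.47397746164464, 'dist_coeffs': array([0.01165215, 0.        , 0.        , 0.        , 0.        ]), 'rvec': array([ 2.13177275, -0.21760322,  0.09654969]), 'tvec': array([-0.60074807,  0.13382681,  0.80298414])}
wrist {'fx': 331.21658115366125, 'fy': 331.21658115366125, 'cx': 252.18142157424438, 'cy': 191.2260166158212, 'dist_coeffs': array([-0.01537232,  0.        ,  0.        ,  0.        ,  0.        ]), 'T_tool_cam': array([[ 9.49696214e-05, -9.69125473e-01, -2.46568062e-01,
         7.15015614e-02],
       [ 9.99999383e-01,  3.64990235e-04, -1.04941317e-03,
        -6.47150726e-04],
       [ 1.10700797e-03, -2.46567810e-01,  9.69124909e-01,
        -1.70739423e-01],
       [ 0.00000000e+00,  0.00000000e+00,  0.00000000e+00,
         1.00000000e+00]])}
```

View pics/scene0.png

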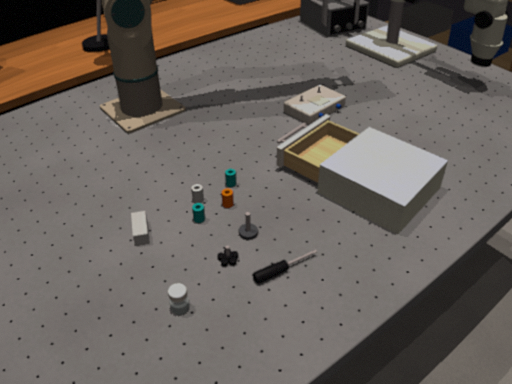

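View pics/side0.png

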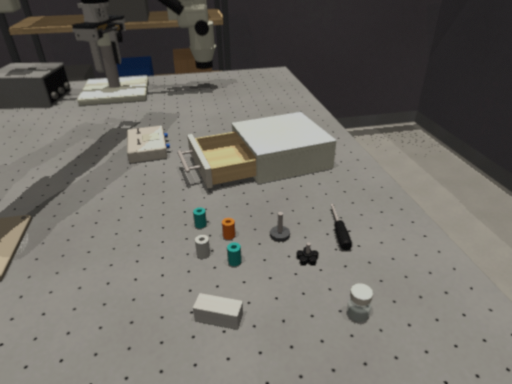

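Silver tube candidates in scene: silver (197,193), turquoise (230,178) and (198,213), orange (227,198). The silver one fits. The square spacer is at (140,228), the pin at (248,228), the vial at (178,297), the star knob at (228,257) and the handle at about (303,132). In the side view: silver (202,246), block (218,311), pin (280,225), handle (187,160). I'll check with one close crop.

```bash
cat > h.py <<'E'
import cv2, numpy as np
from plant import status, eyes
def cam(n,s=None):
    c=eyes.calibration(n);K=np.array([[c['fx'],0,c['cx']],[0,c['fy'],c['cy']],[0,0,1]])
    if n=='wrist':
        T=np.eye(4);T[:3,:3]=s['tool_rot'];T[:3,3]=s['position'];W=T@c['T_tool_cam'];R=W[:3,:3].T;t=-R@W[:3,3]
    else: R=cv2.Rodrigues(c['rvec'])[0];t=c['tvec']
    return K,c['dist_coeffs'],R,t
def ray(C,p):
    K,d,R,t=C;u=cv2.undistortPoints(np.array([[p]],float),K,d)[0,0]
    v=R.T@np.array([u[0],u[1],1]);return -R.T@t,v/np.linalg.norm(v)
def plane(C,p,z):
    o,v=ray(C,p);return o+v*(z-o[2])/v[2]
def tri(Cs,ps):
    A=np.zeros((3,3));b=np.zeros(3);L=[]
    for C,p in zip(Cs,ps):
        o,v=ray(C,p);M=np.eye(3)-np.outer(v,v);A+=M;b+=M@o;L.append((o,M))
    x=np.linalg.solve(A,b);return x,max(np.linalg.norm(M@(x-o)) for o,M in L)
def proj(C,X):
    K,d,R,t=C;return cv2.projectPoints(np.atleast_2d(np.array(X,float)),cv2.Rodrigues(R)[0],t,K,d)[0][:,0]
E
python3 - <<'E'
from h import *
a=cv2.imread("pics/scene0.png");b=cv2.imread("pics/side0.png")
z=lambda i,x,y,w,h:cv2.resize(i[y:y+h,x:x+w],(400,300),interpolation=cv2.INTER_CUBIC)
cv2.imwrite("pics/c1.png",np.vstack([np.hstack([z(a,120,160,140,105),z(a,250,105,140,105)]),np.hstack([z(b,180,200,140,105),z(b,150,110,140,105)])]))
S,D=cam('scene'),cam('side')
for n,p,q in [('round',(197,193),(202,246)),('block',(140,228),(218,311)),('pin',(248,213),(281,214)),('handle',(303,132),(190,160)),('vial',(178,297),(361,299)),('knob',(228,257),(307,255)),('teal1',(230,178),(200,218)),('teal2',(198,213),(234,254)),('or',(227,198),(229,229))]:
    x,e=tri([S,D],[p,q]);print(n,x.round(3),e.round(4))
E
```

```text
round [ 0.48  -0.104  0.018] 0.0004
block [ 0.494 -0.268  0.012] 0.0005
pin [ 0.649 -0.08   0.056] 0.0012
handle [0.473 0.247 0.036] 0.0051
vial [ 0.728 -0.31   0.033] 0.0009
knob [ 0.684 -0.161  0.006] 0.0012
teal1 [ 0.483 -0.007  0.017] 0.0004
teal2 [ 0.54  -0.14   0.018] 0.0008
or [ 0.541 -0.059  0.017] 0.0002
```

View pics/c1.png

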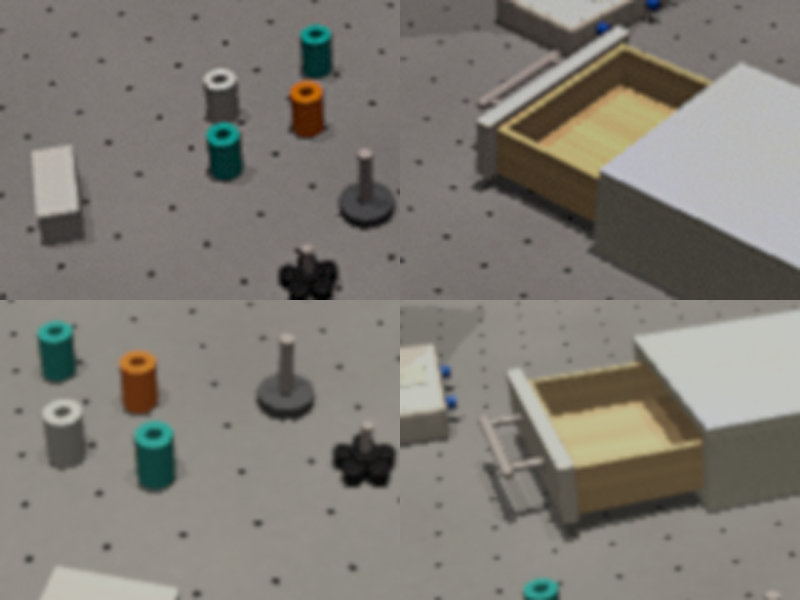

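The crop shows the silver tube at crop (222,95), which confirms the choice. The block's visible end in scene (crop 60,225) looks solid. Handle bar ends are at about scene (279,140) and (306,124), and the drawer floor is bare. Next I'll triangulate the drawer, block and tube.

```bash
python3 - <<'E'
from h import *
S,D=cam('scene'),cam('side')
k=.35
s1=lambda x,y:(120+x*k,160+y*k); s2=lambda x,y:(250+(x-400)*k,105+y*k)
d1=lambda x,y:(180+x*k,200+(y-300)*k); d2=lambda x,y:(150+(x-400)*k,110+(y-300)*k)
for n,p,q in [('h near',s2(481,102),d2(508,471)),('h far',s2(559,56),d2(483,418)),
 ('cab near',s2(600,168),d2(703,430)),('cab far',s2(743,65),d2(636,340)),
 ('panel near',s2(479,122),d2(560,470)),('panel far',s2(613,32),d2(512,372)),
 ('round top',s1(220,79),d1(64,411)),('pin tip',s1(365,153),d1(286,338)),
 ('knob top',s1(306,247),d1(366,425)),('teal2 top',s1(224,132),d1(153,433)),
 ]:
    x,e=tri([S,D],[p,q]);print(n,x.round(4),e.round(4))
# block top corners by contour
a=cv2.imread("pics/scene0.png");b=cv2.imread("pics/side0.png")
for n,C,im,(x,y,w,h) in(('scene',S,a,(122,200,40,50)),('side',D,b,(185,288,66,42))):
    g=cv2.cvtColor(im[y:y+h,x:x+w],cv2.COLOR_BGR2GRAY)
    t,m=cv2.threshold(g,0,255,cv2.THRESH_OTSU); m=cv2.threshold(g,t+15,255,0)[1]
    c=max(cv2.findContours(m,0,2)[0],key=cv2.contourArea)
    r=cv2.minAreaRect(c);bx=cv2.boxPoints(r)+[x,y];print(n,t,cv2.contourArea(c),bx.round(1).tolist())
    print(np.array([plane(C,p,.032)[:2] for p in bx]).round(4).tolist(), plane(C,np.array(r[0])+[x,y],.032).round(4))
E
```

```text
h near [0.4671 0.1644 0.0465] 0.0004
h far [0.4482 0.2818 0.0417] 0.0014
cab near [0.6405 0.1437 0.0786] 0.0002
cab far [0.6112 0.3586 0.0777] 0.0009
panel near [0.5114 0.1233 0.0654] 0.0001
panel far [0.4814 0.3202 0.0698] 0.0016
round top [ 0.4826 -0.1033  0.0364] 0.0004
pin tip [ 0.6479 -0.0793  0.0559] 0.0005
knob top [ 0.6835 -0.162   0.0366] 0.0002
teal2 top [ 0.54   -0.1378  0.0357] 0.0001
scene 144.0 268.5 [[130.2, 212.4], [144.0, 210.8], [146.6, 232.9], [132.8, 234.5]]
[[0.4546, -0.2684], [0.47, -0.2408], [0.5372, -0.2715], [0.5225, -0.2977]] [ 0.497 -0.27   0.032]
side 120.0 1744.5 [[185.0, 288.0], [250.0, 288.0], [250.0, 329.0], [185.0, 329.0]]
[[0.4428, -0.2225], [0.5528, -0.246], [0.5379, -0.3281], [0.4395, -0.3073]] [ 0.4931 -0.2784  0.032 ]
```

Round top is at (0.483,-0.103), the drawer is yawed about 8°, the handle middle is at (0.458,0.223), and the block is at about (0.496,-0.27) with its axis near -25°. Heights read about 4 mm low, so I'll recheck from close by. Next I'll compute the first move.

```bash
cat >> h.py <<'E'
from scipy.spatial.transform import Rotation as Rn
def down(deg): # tool down, tool y at yaw deg
    a=np.radians(deg);y=np.array([np.cos(a),np.sin(a),0]);z=np.array([0,0,-1.]);return np.c_[np.cross(y,z),y,z]
def go(P,R=None):
    s=status.sense();R0=np.array(s['tool_rot']);R=R0 if R is None else R
    w=np.degrees(Rn.from_matrix(R0.T@R).as_rotvec())/6;t=R0.T@(np.array(P)-s['position'])/.05
    print('t',round(s['t'],2),'rows:',w.round(2),t.round(3))
E
python3 -c "
from h import *
go([.483,-.104,.16],down(90))"
```

```text
t 0.1 rows: [-0.02 -0.   -3.95] [ -9.681 -11.007   1.072]
```

```bash
python3 -m creep '-0.02 0 -3.95 -9.68 -11 0 0.3;-0.02 0 -3.95 -9.68 -11 0 0.3;-0.02 0 -3.95 -9.68 -11 0 0.3;-0.02 0 -3.95 -9.68 -11 0 0.3;-0.02 0 -3.95 -9.68 -11 0 0.3;-0.02 0 -3.95 -9.68 -11 0 0.3;-0.02 0 -3.95 -9.68 -11 0 0.3;-0.02 0 -3.95 -9.68 -11 0 0.3;-0.02 0 -3.95 -9.68 -11 0 0.3;-0.02 0 -3.95 -9.68 -11 0 0.3' 15; python3 -c "
from h import *
go([.483,-.104,.16],down(90))"
```

```text
t: 1.1
position: [0.413, 0.1167, 0.2135]
tool_rot: [[-1.0, -0.0, 0.0], [-0.0, 1.0, 0.002], [-0.0, 0.002, -1.0]]
contact_force: [1.2, 0.6, 0.8]
opening: 0.0658
gripper_force: 0.0
t 1.1 rows: [0.02 0.   0.  ] [-1.4   -4.415  1.061]
```

```bash
python3 -m creep '0 0 0 -1.4 -4.4 0.6 0.3;0 0 0 -1.4 -4.4 0.6 0.3;0 0 0 -1.4 -4.4 0.6 0.3;0 0 0 -1.4 -4.4 0.6 0.3;0 0 0 -1.4 -4.4 0.6 0.3;0 0 0 -1.4 -4.4 0.6 0.3;0 0 0 -1.4 -4.4 0.6 0.3;0 0 0 -1.4 -4.4 0.6 0.3' ; python3 - <<'E'
from h import *
s=status.sense();im=eyes.camera('wrist');cv2.imwrite('pics/w1.png',im);np.savez('w1.npz',R=s['tool_rot'],p=s['position'])
W=cam('wrist',s)
for n,X in [('round top',[.483,-.103,.04]),('block',[.496,-.27,.032])]:print(n,proj(W,X).round())
E
```

```text
t: 1.9
position: [0.4824, -0.0997, 0.1829]
tool_rot: [[-1.0, -0.002, -0.0], [-0.002, 1.0, 0.003], [0.0, 0.003, -1.0]]
contact_force: [-0.4, 0.4, -0.4]
opening: 0.066
gripper_force: 0.0
round top [[249. 184.]]
block [[ 84. 195.]]
```

View pics/w1.png

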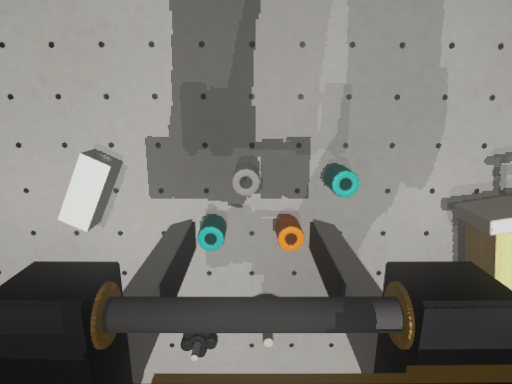

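The wrist view shows the silver tube's top at (246,182), with the turquoise tubes at (210,238) and (345,183) and the orange one at (290,238). The block is at (92,190), and its robot-side end at (102,157) has a dark mark that may be the hole. I'll refine the tube and get a zoom of the block ends.

```bash
python3 - <<'E'
from h import *
z=np.load('w1.npz');W=cam('wrist',dict(tool_rot=z['R'],position=z['p']));S=cam('scene');D=cam('side')
x,e=tri([W,S,D],[(246,182),(197,187.6),(202.4,238.9)]);print(x,e,plane(W,(246,182),.04))
print('pin',tri([W,S,D],[(268,342),(247.7,213.5),(280,213.3)]),'block top',[plane(W,p,.032).round(4) for p in((83,153),(112,165),(88,230),(58,220))])
go([*plane(W,(246,182),.04)[:2],.021],down(90))
im=cv2.imread('pics/w1.png');cv2.imwrite('pics/c2.png',cv2.resize(im[140:240,45:135],(540,600),interpolation=cv2.INTER_CUBIC))
E
```

```text
[ 0.48248137 -0.10482217  0.03715684] 0.0015801399571350038 [ 0.48101369 -0.10612834  0.04      ]
pin (array([ 0.64825478, -0.08172959,  0.05768601]), np.float64(0.0015929783408940527)) block top [array([ 0.454 , -0.2654,  0.032 ]), array([ 0.4658, -0.2381,  0.032 ]), array([ 0.5339, -0.2701,  0.032 ]), array([ 0.5231, -0.2999,  0.032 ])]
t 1.95 rows: [0.03 0.   0.02] [ 0.031 -0.142  3.242]
```

View pics/c2.png

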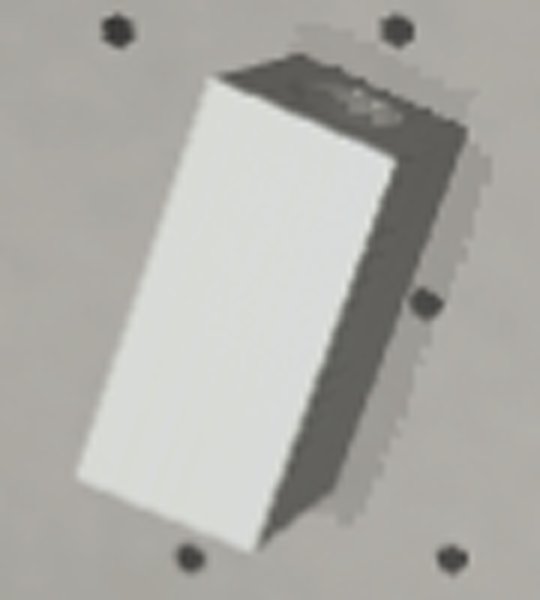

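```bash
python3 -m creep '0 0 0 0.01 -0.13 1 0.35;0 0 0 0.01 -0.13 2 0.35;0 0 0 0.01 -0.13 3 0.35;0 0 0 0.01 -0.13 3.34 0.35;0 0 0 0.01 -0.13 3.34 0.35;0 0 0 0.01 -0.13 3.34 0.9;0 0 0 0.01 -0.13 3.34 0.9;0 0 0 0.01 -0.13 3.34 0.9;0 0 0 0.01 -0.13 3.34 0.9;0 0 0 0.01 -0.13 3.34 0.9' 20
```

```text
t: 2.95
position: [0.4831, -0.1074, 0.017]
tool_rot: [[-1.0, -0.0, 0.002], [-0.0, 1.0, 0.002], [-0.002, 0.002, -1.0]]
contact_force: [-0.8, 0.3, 7.1]
opening: 0.0281
gripper_force: 20.0
```

```bash
python3 -m creep '0 0 0 0 0 -1 0.9;0 0 0 0 0 -2 0.9;0 0 0 0 0 -2.8 0.9;0 0 0 0 0 -2.8 0.9;0 0 0 0 0 -2.8 0.9'; python3 -c "
from h import *
go([.565,.239,.16],down(98))"
```

```text
t: 3.45
position: [0.4826, -0.1079, 0.1568]
tool_rot: [[-1.0, 0.0, 0.002], [0.0, 1.0, 0.002], [-0.002, 0.002, -1.0]]
contact_force: [-0.6, -0.4, -0.3]
opening: 0.0282
gripper_force: 20.0
t 3.45 rows: [ 0.01  0.02 -1.34] [-1.646  6.938 -0.048]
```

```bash
python3 -m creep '0 0 -1.3 -1.65 6.9 0 0.9;0 0 -1.3 -1.65 6.9 0 0.9;0 0 -1.3 -1.65 6.9 0 0.9;0 0 -1.3 -1.65 6.9 0 0.9;0 0 -1.3 -1.65 6.9 0 0.9;0 0 -1.3 -1.65 6.9 0 0.9;0 0 -1.3 -1.65 6.9 0 0.9;0 0 -1.3 -1.65 6.9 0 0.9;0 0 -1.3 -1.65 6.9 0 0.9;0 0 -1.3 -1.65 6.9 0 0.9'; python3 - <<'E'
from h import *
s=status.sense();im=eyes.camera('wrist');np.savez('w2.npz',R=s['tool_rot'],p=s['position'])
b=eyes.camera('side');cv2.imwrite('pics/w2.png',np.hstack([cv2.resize(im,(400,300)),cv2.resize(b[90:240,130:330],(400,300))]))
W=cam('wrist',s);print(s['position'],np.round(s['contact_force'],1))
E
```

```text
t: 4.45
position: [0.5639, 0.235, 0.155]
tool_rot: [[-0.991, -0.134, -0.003], [-0.134, 0.991, -0.001], [0.003, -0.0, -1.0]]
contact_force: [0.3, -1.3, -0.7]
opening: 0.0279
gripper_force: 20.0
[0.5638631  0.23499236 0.15504222] [ 0.3 -1.3 -0.7]
```

View pics/w2.png

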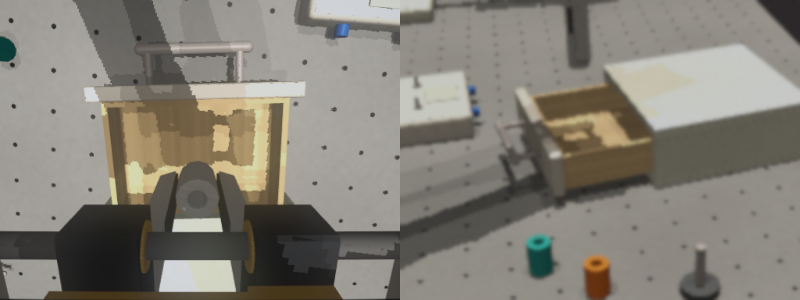

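The wrist view shows the spacer over the bare drawer floor. The panel's top edge runs (85,90)–(305,86) and the handle (137,48)–(252,46), both nearly level in the picture, so the yaw matches. I'll compute the drawer frame.

```bash
python3 - <<'E'
from h import *
z=np.load('w2.npz');W=cam('wrist',dict(tool_rot=z['R'],position=z['p']));k=1.28
f=lambda x,y,h:plane(W,(x*k,y*k),h)[:2].round(4)
h1,h2=f(137,48,.047),f(252,46,.047);p1,p2=f(86,86,.074),f(305,82,.074);i1,i2=f(104,102,.074),f(287,97,.063)
print(h1,h2,(h1+h2)/2,np.linalg.norm(h1-h2));print('panel',p1,p2,(p1+p2)/2,np.linalg.norm(p1-p2));print('inner',i1,i2)
yaw=np.degrees(np.arctan2(*(h1-h2)[::-1]));print(yaw,np.degrees(np.arctan2(*(p1-p2)[::-1])))
hc=(h1+h2)/2
for yw in (7,8,9):
    y=np.array([-np.sin(np.radians(yw)),np.cos(np.radians(yw))]);x=np.array([y[1],-y[0]])
    print(yw,'tcp rel handle',(np.array(z['p'][:2])-hc)@x,(np.array(z['p'][:2])-hc)@y,'panel rel',((p1+p2)/2-hc)@x,'cab front',(np.array([.626,.251])-hc)@x)
E
```

```text
[0.4657 0.1594] [0.4481 0.2747] [0.4569  0.21705] 0.11663554346767543
panel [0.5086 0.1204] [0.4771 0.3255] [0.49285 0.22295] 0.20750484331696936
inner [0.5214 0.1381] [0.4931 0.3154]
-81.32106435617649 -81.26853273058579
7 tcp rel handle 0.10835243230975795 0.004773096064856581 panel rel 0.03640106327759593 cab front 0.17197701845115232
8 tcp rel handle 0.10841923172198849 0.0028813584120687503 panel rel 0.03642125836692388 cab front 0.1721792572017938
9 tcp rel handle 0.10845300558595578 0.0009887430695962522 panel rel 0.0364303591881326 cab front 0.17232904848275366
```

```bash
python3 -m creep '0 0 0 0 0 0.8 0.9;0 0 0 0 0 1.5 0.9;0 0 0 0 0 2 0.9;0 0 0 0 0 2.2 0.9;0 0 0 0 0 2.24 0.9;0 0 0 0 0 2.26 0.9;0 0 0 0 0 2.28 0.9;0 0 0 0 0 2.28 0.9'
```

```text
t: 5.35
position: [0.5657, 0.2378, 0.0439]
tool_rot: [[-0.991, -0.135, 0.002], [-0.135, 0.991, 0.003], [-0.003, 0.003, -1.0]]
contact_force: [0.5, 0.8, -1.0]
opening: 0.028
gripper_force: 20.0
```

```bash
python3 -m creep '0 0 0 0 0 0.04 0.9;0 0 0 0 0 0.08 0.9;0 0 0 0 0 0.08 0.9;0 0 0 0 0 0.08 0.9'; python3 -c "
from h import *
print(status.sense()['contact_force'])"
```

```text
t: 5.75
position: [0.5652, 0.2377, 0.0391]
tool_rot: [[-0.991, -0.136, 0.001], [-0.136, 0.991, 0.002], [-0.001, 0.002, -1.0]]
contact_force: [-0.2, 0.7, 2.4]
opening: 0.0282
gripper_force: 20.0
[-0.23203258  0.6695228   2.44836076]
```

```bash
python3 -m creep '0 0 0 0 0 0.02 0.9;0 0 0 0 0 0.02 0.55;0 0 0 0 0 0.02 0.45;0 0 0 0 0 0.02 0.4;0 0 0 0 0 0.02 0.4;0 0 0 0 0 0.02 0.4;0 0 0 0 0 -0.3 0.4;0 0 0 0 0 -1 0.4;0 0 0 0 0 -2 0.4;0 0 0 0 0 -2.5 0.4'; python3 -c "
from h import *
go([.39,.209,.16],down(98.7))"
```

```text
t: 6.75
position: [0.5667, 0.238, 0.1688]
tool_rot: [[-0.991, -0.135, 0.006], [-0.135, 0.991, 0.005], [-0.006, 0.004, -1.0]]
contact_force: [0.9, -0.2, -0.5]
opening: 0.0563
gripper_force: 0.0
t 6.75 rows: [ 0.04  0.06 -0.15] [ 3.581 -0.097  0.152]
```

```bash
python3 -m creep '0 0 -0.15 3.5 -0.1 0.15 1;0 0 -0.15 3.5 -0.1 0.15 1;0 0 -0.15 3.5 -0.1 0.15 1;0 0 -0.15 3.5 -0.1 0.15 1;0 0 -0.15 3.5 -0.1 0.15 1;0 0 -0.15 3.5 -0.1 0.15 1;0 0 -0.15 3.5 -0.1 0.15 1' ; python3 - <<'E'
from h import *
s=status.sense();im=eyes.camera('wrist');b=eyes.camera('side')
cv2.imwrite('pics/w3.png',np.hstack([cv2.resize(im,(400,300)),cv2.resize(b[90:240,130:330],(400,300))]))
go([.395,.210,.038],down(98.7))
E
```

```text
t: 7.45
position: [0.394, 0.2092, 0.1569]
tool_rot: [[-0.989, -0.15, 0.003], [-0.15, 0.989, 0.003], [-0.003, 0.003, -1.0]]
contact_force: [0.0, -0.3, -0.3]
opening: 0.004
gripper_force: 0.0
t 7.55 rows: [ 0.02  0.02 -0.01] [-0.024  0.012  2.368]
```

View pics/w3.png

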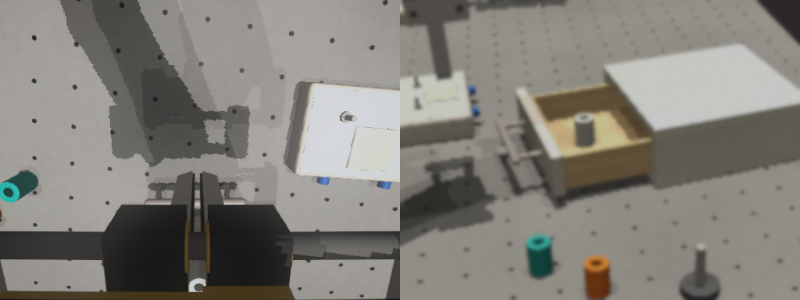

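The side crop shows the tube standing in the drawer at (584,130). Now I'll lower in front of the handle and push.

```bash
python3 -m creep '0 0 0 0 0 0.8 1;0 0 0 0 0 1.6 1;0 0 0 0 0 2.3 1;0 0 0 0 0 2.36 1;0 0 0 0 0 2.36 1;0 0 0 -0.2 0 2.36 1;0 0 0 -0.4 0 2.36 1;0 0 0 -0.6 0 2.36 1;0 0 0 -0.75 0 2.36 1;0 0 0 -0.9 0 2.36 1'
```

```text
t: 8.55
position: [0.438, 0.2159, 0.0387]
tool_rot: [[-0.989, -0.151, 0.002], [-0.151, 0.989, 0.003], [-0.002, 0.002, -1.0]]
contact_force: [0.1, -0.3, 0.0]
opening: 0.0006
gripper_force: 0.0
```

```bash
python3 -m creep '0 0 0 -0.14 0 0 1;0 0 0 -0.28 0 0 1;0 0 0 -0.42 0 0 1;0 0 0 -0.56 0 0 1;0 0 0 -0.7 0 0 1;0 0 0 -0.84 0 0 1;0 0 0 -0.98 0 0 1;0 0 0 -1.12 0 0 1;0 0 0 -1.26 0 0 1;0 0 0 -1.4 0 0 1'
```

```text
t: 9.55
position: [0.5064, 0.2265, 0.0382]
tool_rot: [[-0.988, -0.151, 0.0], [-0.151, 0.988, 0.002], [-0.001, 0.002, -1.0]]
contact_force: [-2.3, 0.9, 0.6]
opening: 0.0004
gripper_force: 0.6
```

```bash
python3 -m creep '0 0 0 -0.14 0 0 1;0 0 0 -0.28 0 0 1;0 0 0 -0.42 0 0 1;0 0 0 -0.56 0 0 1;0 0 0 -0.7 0 0 1;0 0 0 -0.84 0 0 1;0 0 0 -0.94 0 0 1;0 0 0 -1.0 0 0 1'
```

```text
t: 10.35
position: [0.5561, 0.2337, 0.0383]
tool_rot: [[-0.989, -0.151, 0.001], [-0.151, 0.989, 0.002], [-0.001, 0.002, -1.0]]
contact_force: [-1.7, 1.3, 0.7]
opening: 0.0005
gripper_force: 0.6
```

```bash
python3 -m creep '0 0 0 -0.06 0 0 1;0 0 0 -0.12 0 0 1;0 0 0 -0.18 0 0 1;0 0 0 -0.22 0 0 1;0 0 0 -0.26 0 0 1;0 0 0 -0.26 0 0 1'
```

```text
t: 10.95
position: [0.5622, 0.2346, 0.0379]
tool_rot: [[-0.988, -0.152, -0.011], [-0.152, 0.988, -0.001], [0.011, 0.0, -1.0]]
contact_force: [-12.7, -1.2, 10.0]
opening: 0.0006
gripper_force: 6.0
```

The force rose to 12.7 N, so the drawer is at its stop. I'll back off and lift, log joints for a kinematics model, and check that it is shut.

```bash
cat >> h.py <<'E'
import json
def log():
    s=status.sense();open('log.jsonl','a').write(json.dumps([list(map(float,s['joint_positions'])),list(map(float,s['position'])),np.array(s['tool_rot']).tolist()])+'\n')
E
python3 -c "
from h import *
log()"
python3 -m creep '0 0 0 0.4 0 0 1;0 0 0 0.8 0 0 1;0 0 0 0.8 0 -1 0.5;0 0 0 0.8 0 -2 0;0 0 0 0.8 0 -3 0;0 0 0 0.8 0 -3 0;0 0 0 0.8 0 -3 0'
python3 - <<'E'
from h import *
log();b=eyes.camera('side');a=eyes.camera('scene')
cv2.imwrite('pics/d1.png',np.hstack([cv2.resize(a[90:240,240:440],(400,300)),cv2.resize(b[90:240,130:330],(400,300))]))
L=[json.loads(l) for l in open('log.jsonl')]
L.append([[-70.061,36.005,2.206,86.941,-1.547,57.084,-1.146],[0.26104578,0.59457644,0.21259846],[[-.916,.402,-.001],[.402,.916,-.002],[0,-.002,-1]]])
for l in L:print(np.round(l[0],1),np.round(l[1],3))
import itertools
from scipy.optimize import least_squares
def R(ax,d):return Rn.from_euler(ax,d,degrees=True).as_matrix()
best=[]
for sg in itertools.product([1,-1],repeat=7):
    e=0
    # base yaw and final yaw offsets free
    def f(o):
        r=[]
        for q,p,T in L:
            q=np.array(q)*sg
            M=R('z',q[0]+o[0])@R('y',q[1])@R('z',q[2])@R('y',q[3])@R('z',q[4])@R('y',q[5])@R('z',q[6]+o[1])
            r.append((M-np.array(T)).ravel())
        return np.concatenate(r)
    for o0 in ((0,0),(0,90),(0,180),(0,-90),(180,0),(180,90),(180,180),(180,-90)):
        s=least_squares(f,o0);best.append((s.cost,sg,s.x.round(2)))
best.sort(key=lambda b:b[0])
for b in best[:12]:print(b)
E
```

```text
t: 11.65
position: [0.5298, 0.2294, 0.1897]
tool_rot: [[-0.989, -0.151, 0.004], [-0.151, 0.989, 0.003], [-0.005, 0.003, -1.0]]
contact_force: [-0.3, 0.1, -0.9]
opening: 0.0369
gripper_force: 0.0
[-24.1  46.   -1.8 100.6   2.   34.1  71.7] [0.562 0.235 0.038]
[-24.9  31.4  -1.9 100.7   1.3  47.7  71.3] [0.53  0.229 0.19 ]
[-70.1  36.    2.2  86.9  -1.5  57.1  -1.1] [0.261 0.595 0.213]
(np.float64(4.631084303090524e-06), (-1, -1, -1, -1, -1, -1, -1), array([180.03, -89.97]))
(np.float64(4.631084303093102e-06), (-1, -1, -1, -1, -1, -1, -1), array([180.03, 270.03]))
(np.float64(4.631084303167971e-06), (-1, -1, -1, -1, -1, -1, -1), array([-179.97,  -89.97]))
(np.float64(4.631084303394215e-06), (-1, -1, -1, -1, -1, -1, -1), array([180.03, -89.97]))
(np.float64(4.631084303475697e-06), (-1, 1, -1, 1, -1, 1, -1), array([3.000e-02, 9.003e+01]))
(np.float64(4.631084309606444e-06), (-1, 1, -1, 1, -1, 1, -1), array([3.000e-02, 9.003e+01]))
(np.float64(4.631084310124537e-06), (-1, 1, -1, 1, -1, 1, -1), array([3.000e-02, 9.003e+01]))
(np.float64(4.631102252492854e-06), (-1, -1, -1, -1, -1, -1, -1), array([180.01, 270.01]))
(np.float64(4.631103388733053e-06), (-1, 1, -1, 1, -1, 1, -1), array([360.01,  90.01]))
(np.float64(4.631103510379146e-06), (-1, 1, -1, 1, -1, 1, -1), array([5.000e-02, 9.005e+01]))
(np.float64(0.0005981994835908835), (-1, 1, -1, 1, -1, 1, -1), array([179.97, -90.03]))
(np.float64(0.0005981994882265278), (-1, -1, -1, -1, -1, -1, -1), array([-2.000e-02,  8.997e+01]))
```

View pics/d1.png

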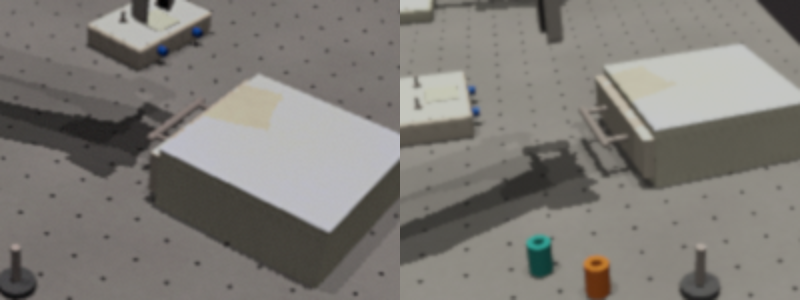

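The drawer face sits flush against the cabinet in both crops, and the stop was felt at 12 N. Now I'll fit the link lengths and find which final tool heading suits the joint ranges, with the block held hole-up over the pin.

```bash
cat >> h.py <<'E'
from scipy.optimize import least_squares
def R_(ax,d):return Rn.from_euler(ax,d,degrees=True).as_matrix()
def fk(q,g,allp=False):
    q=np.array(q)*[-1,1,-1,1,-1,1,-1];h,a,b,c,e=g
    M=R_('z',q[0]);p=np.array([0,0,h]);M=M@R_('y',q[1])@R_('z',q[2]);p1=p+M@[e,0,a]
    M=M@R_('y',q[3])@R_('z',q[4]);p2=p1+M@[-e,0,b];M=M@R_('y',q[5])@R_('z',q[6]+90);p3=p2+M@[0,0,c]
    return (p3,M,p1,p2) if allp else (p3,M)
def fitg():
    L=[json.loads(l) for l in open('log.jsonl')]+[[[-70.061,36.005,2.206,86.941,-1.547,57.084,-1.146],[0.26104578,0.59457644,0.21259846],0]]
    s=least_squares(lambda g:np.concatenate([fk(q,[*g,0])[0]-p for q,p,_ in L]),[.3,.45,.45,.3]);return [*s.x,0],np.abs(s.fun).max()
LO=np.array([-175.42,-21.48,-71.46,10.55,-63.04,13.31,-168.57])+3;HI=np.array([175.42,121.26,75.88,141.38,243.04,113.54,168.57])-3
def ik(P,R,g,q0):
    f=lambda q:np.concatenate([(fk(q,g)[0]-P)*10,(fk(q,g)[1]-R).ravel(),(q-q0)*1e-5])
    s=least_squares(f,np.clip(q0,LO+.1,HI-.1),bounds=(LO,HI));return s.x,np.abs(s.fun).max()
up=np.array([0,0,1.])
def pickR(u,th):
    a=np.radians(th);z=-np.cos(a)*up-np.sin(a)*u;y=np.cross(-up,u);return np.c_[np.cross(y,z),y,z]
def finR(phi,th):
    p=np.radians(phi);v=np.array([np.cos(p),np.sin(p),0]);a=np.radians(th);z=np.cos(a)*v-np.sin(a)*up;y=np.cross(v,up);return np.c_[np.cross(y,z),y,z]
E
python3 - <<'E'
from h import *
g,e=fitg();print(np.round(g,4),e)
z=np.load('w1.npz');W=cam('wrist',dict(tool_rot=z['R'],position=z['p']))
C=np.array([plane(W,p,.032) for p in((80,153.3),(111.2,166.3),(87.5,231.7),(58,219.7))]);c=C.mean(0);u=(C[0]+C[1]-C[2]-C[3])/2
print(C.round(4)[:,:2].tolist(),c,np.linalg.norm(u),np.degrees(np.arctan2(u[1],u[0])));u/=np.linalg.norm(u)
q0=np.array(status.sense()['joint_positions']);rng=np.random.default_rng(0)
for th in(0,30,45):
    q,e=ik(np.array([c[0],c[1],.015]),pickR(u,th),g,q0);print('pick',th,q.round(0),round(e,3))
    for phi in range(-180,180,30):
        best=None
        for k in range(8):
            s=q if k==0 else rng.uniform(LO,HI);s=s.copy()
            x,e=ik(np.array([.648,-.081,.116]),finR(phi,th),g,s)
            if e<.01:
                d=np.abs(x-q).max()
                if best is None or d<best[0]:best=(d,x,fk(x,g,True))
        if best:print(th,phi,best[0].round(),best[1].round(0),'elbow',best[2][2].round(2),'wrist',best[2][3].round(2))
E
```

```text
[-2.4256  0.4724  0.4479 -2.5068  0.    ] 0.02196680938413087
[[0.4541, -0.2683], [0.467, -0.2389], [0.5357, -0.2707], [0.5226, -0.2997]] [ 0.49486124 -0.26941398  0.032     ] 0.07551835025234448 155.24802545353083
pick 0 [ 27.  47.   2. 104.  -3.  29.  96.] 0.001
pick 30 [25. 86.  3. 14. -4. 72. 92.] 0.359
pick 45 [25. 86. -0. 14. -0. 72. 91.] 0.565
```

```bash
python3 - <<'E'
from h import *
u=np.array([np.cos(np.radians(155.25)),np.sin(np.radians(155.25)),0])
go([.495,-.27,.2],pickR(u,30))
E
```

```text
t 11.75 rows: [ 1.47 -4.87  5.44] [ 2.157 -9.762 -0.266]
```

```bash
python3 -m creep '0.7 -2.4 2.7 1 -5 -0.2 0.2;0.7 -2.4 2.7 1 -5 -0.2 0.2;0.7 -2.4 2.7 1 -5 -0.2 0.2;0.7 -2.4 2.7 1 -5 -0.2 0.2;0.7 -2.4 2.7 1 -5 -0.2 0.2;0.7 -2.4 2.7 1 -5 -0.2 0.2;0.7 -2.4 2.7 1 -5 -0.2 0.2'>/dev/null; python3 - <<'E'
from h import *
log()
u=np.array([np.cos(np.radians(155.25)),np.sin(np.radians(155.25)),0])
go([.495,-.27,.2],pickR(u,30))
E
```

```text
t 12.45 rows: [ 0.75 -2.49  2.69] [-0.241 -4.855  0.165]
```

```bash
python3 -m creep '0.75 -2.5 2.7 -0.2 -4.8 0.15 0.2;0.75 -2.5 2.7 -0.2 -4.8 0.15 0.2;0.75 -2.5 2.7 -0.2 -4.8 0.15 0.2;0.75 -2.5 2.7 -0.2 -4.8 0.15 0.2;0.75 -2.5 2.7 -0.2 -4.8 0.15 0.2;0.75 -2.5 2.7 -0.2 -4.8 0.15 0.2;0.75 -2.5 2.7 -0.2 -4.8 0.15 0.2' |head -3; python3 - <<'E'
from h import *
log()
L=[json.loads(l) for l in open('log.jsonl')]+[[[-70.061,36.005,2.206,86.941,-1.547,57.084,-1.146],[0.26104578,0.59457644,0.21259846],0]]
print([np.round(l[0],1).tolist() for l in L])
def f2(q,g):
    h,a,b,c,e,w,e2=g;q=np.array(q)*[-1,1,-1,1,-1,1,-1]
    M=R_('z',q[0])@R_('y',q[1])@R_('z',q[2]);p=np.array([0,0,h])+M@[e,0,a]
    M=M@R_('y',q[3])@R_('z',q[4]);p=p+M@[e2,0,b];M=M@R_('y',q[5]);p=p+M@[w,0,c];return p
for mask in([1,1,1,1,0,0,0],[1,1,1,1,1,0,0],[1,1,1,1,0,1,0],[1,1,1,1,1,1,0],[1,1,1,1,1,0,1],[1]*7):
    m=np.array(mask)
    s=least_squares(lambda g:np.concatenate([f2(q,g*m)-p for q,p,_ in L]),[.3,.4,.4,.3,0,0,0]);print(mask,(s.x*m).round(4),np.abs(s.fun).max().round(4))
E
```

```text
t: 13.15
position: [0.4969, -0.1799, 0.1916]
tool_rot: [[-0.822, 0.389, 0.416], [0.33, 0.921, -0.21], [-0.464, -0.035, -0.885]]
[[-24.1, 46.0, -1.8, 100.6, 2.0, 34.1, 71.7], [-24.9, 31.4, -1.9, 100.7, 1.3, 47.7, 71.3], [-8.2, 20.8, 6.2, 123.0, 6.4, 22.4, 73.9], [27.4, 20.9, -19.8, 133.8, 93.1, 14.5, -11.7], [-70.1, 36.0, 2.2, 86.9, -1.5, 57.1, -1.1]]
[1, 1, 1, 1, 0, 0, 0] [0.3322 0.5726 0.3678 0.3869 0.     0.     0.    ] 0.0278
[1, 1, 1, 1, 1, 0, 0] [ 0.3594  0.6107  0.403   0.4522 -0.0601  0.      0.    ] 0.0276
[1, 1, 1, 1, 0, 1, 0] [0.3248 0.5767 0.395  0.3615 0.     0.0206 0.    ] 0.0261
[1, 1, 1, 1, 1, 1, 0] [ 0.3477  0.6002  0.4028  0.4208 -0.0408  0.0084  0.    ] 0.027
[1, 1, 1, 1, 1, 0, 1] [ 0.362   0.5952  0.4107  0.4207 -0.0444  0.      0.0113] 0.0257
[1, 1, 1, 1, 1, 1, 1] [ 0.4024  0.607   0.4218  0.4756 -0.0832 -0.0264  0.0269] 0.0252
```

The model lacks a lateral offset, so I'll let the arm settle, log it and refit with sideways offsets.

```bash
python3 -m creep '0 0 0 0 0 0 0.2;0 0 0 0 0 0 0.2' |head -3; python3 - <<'E'
from h import *
log()
L=[json.loads(l) for l in open('log.jsonl')]+[[[-70.061,36.005,2.206,86.941,-1.547,57.084,-1.146],[0.26104578,0.59457644,0.21259846],[[-.916,.402,-.001],[.402,.916,-.002],[0,-.002,-1]]]]
print(np.round(L[-2][0],1))
for q,p,T in L: print(np.abs(fk(q,[0]*5)[1]-T).max().round(4),end=' ')
def f2(q,g):
    h,a,b,c,y0,e,y2=g;q=np.array(q)*[-1,1,-1,1,-1,1,-1]
    M=R_('z',q[0]);p=np.array([0,0,h])+M@[0,y0,0];M=M@R_('y',q[1])@R_('z',q[2]);p=p+M@[e,0,a]
    M=M@R_('y',q[3])@R_('z',q[4]);p=p+M@[0,y2,b];M=M@R_('y',q[5]);p=p+M@[0,0,c];return p
for mask in([1,1,1,1,1,0,0],[1,1,1,1,0,0,1],[1,1,1,1,1,1,0],[1,1,1,1,1,0,1],[1]*7):
    m=np.array(mask)
    s=least_squares(lambda g:np.concatenate([f2(q,g*m)-p for q,p,_ in L]),[.3,.4,.4,.3,0,0,0]);print(mask,(s.x*m).round(4),np.abs(s.fun).max().round(4))
E
```

```text
t: 13.35
position: [0.4959, -0.1819, 0.1917]
tool_rot: [[-0.821, 0.393, 0.413], [0.333, 0.919, -0.212], [-0.463, -0.037, -0.886]]
[ 27.3  20.8 -19.6 133.8  92.3  14.5 -11. ]
0.0 0.0 0.0 0.0 0.0 0.002 [1, 1, 1, 1, 1, 0, 0] [ 0.3455  0.5581  0.3825  0.377  -0.0274  0.      0.    ] 0.0037
[1, 1, 1, 1, 0, 0, 1] [ 0.2684  0.5828  0.3601  0.3405  0.      0.     -0.0225] 0.024
[1, 1, 1, 1, 1, 1, 0] [ 0.3472  0.5606  0.3848  0.3811 -0.0271 -0.004   0.    ] 0.0032
[1, 1, 1, 1, 1, 0, 1] [ 0.3422  0.5587  0.3819  0.3747 -0.0267 -0.     -0.0013] 0.0031
[1, 1, 1, 1, 1, 1, 1] [ 0.3427  0.5652  0.3866  0.3821 -0.0253 -0.0091 -0.0025] 0.0025
```

```bash
cat >> h.py <<'E'
G=[.3455,.5581,.3825,.377,-.0274]
def fk(q,g=G,allp=False):
    h,a,b,c,y0=g;q=np.array(q)*[-1,1,-1,1,-1,1,-1]
    M=R_('z',q[0]);p=np.array([0,0,h])+M@[0,y0,0];M=M@R_('y',q[1])@R_('z',q[2]);p1=p+M@[0,0,a]
    M=M@R_('y',q[3])@R_('z',q[4]);p2=p1+M@[0,0,b];M=M@R_('y',q[5])@R_('z',q[6]+90);p3=p2+M@[0,0,c]
    return (p3,M,p1,p2) if allp else (p3,M)
U=np.array([np.cos(np.radians(155.25)),np.sin(np.radians(155.25)),0])
E
python3 - <<'E'
from h import *
q0=np.array([27,47,2,104,-3,29,96.]);rng=np.random.default_rng(0)
for th in(0,10,20,30):
    q,e=ik(np.array([.495,-.269,.015]),pickR(U,th),G,q0);print('pick',th,q.round(0),round(e,3))
    for phi in range(-180,180,30):
        best=None
        for k in range(8):
            s=q if k==0 else rng.uniform(LO,HI);s=s.copy()
            x,e=ik(np.array([.648,-.081,.116]),finR(phi,th),G,s)
            if e<.01:
                d=np.abs(x-q).max()
                if best is None or d<best[0]:best=(d,x,fk(x,G,True))
        if best:print(th,phi,best[0].round(),best[1].round(0),'elbow',best[2][2].round(2),'wrist',best[2][3].round(2))
E
```

```text
pick 0 [ 24.  45.   2. 109.  -3.  26.  94.] 0.0
0 -90 63.0 [-36.  79.  19.  77.  53.  89. 120.] elbow [0.46 0.3  0.45] wrist [0.65 0.3  0.12]
0 -60 79.0 [-53.  80.  32. 110.  75.  57.  91.] elbow [0.35 0.42 0.44] wrist [0.46 0.25 0.12]
0 -30 124.0 [-31.  82.  10. 133. 120. 100.  55.] elbow [0.49 0.26 0.42] wrist [0.32 0.11 0.12]
0 0 221.0 [ 41.  94. -34. 138. 217. 111. 147.] elbow [ 0.41 -0.38  0.31] wrist [ 0.27 -0.08  0.12]
0 30 243.0 [ 82. 108. -68. 120. 239.  16. 146.] elbow [ 0.05 -0.53  0.18] wrist [ 0.32 -0.27  0.12]
0 60 48.0 [ 63.  84. -42.  92. -52.  58.  62.] elbow [ 0.23 -0.51  0.4 ] wrist [ 0.46 -0.41  0.12]
0 90 66.0 [ 51.  92. -49.  56. -24.  91.  34.] elbow [ 0.33 -0.45  0.33] wrist [ 0.65 -0.46  0.12]
pick 10 [ 40.  45. -21. 118.  61.  16.  32.] 0.001
10 -120 109.0 [-27.  86.  33.  43.  24. 111. 141.] elbow [0.51 0.23 0.38] wrist [0.83 0.24 0.18]
10 -90 81.0 [-24.  72.  -5.  80.  65.  96. 113.] elbow [0.5  0.19 0.52] wrist [0.65 0.29 0.18]
10 -60 70.0 [-31.  67.   0. 112.  89.  80.  91.] elbow [0.46 0.24 0.56] wrist [0.46 0.24 0.18]
10 -30 78.0 [-38.  76.  21. 138. 1
[... 1236 characters left out ...]
  0.3 ]
30 -90 67.0 [-51.  73.  56.  89.   5.  53. 161.] elbow [0.36 0.4  0.51] wrist [0.65 0.25 0.3 ]
30 -60 123.0 [-56.  66.  51. 117.  63.  16. 118.] elbow [0.31 0.41 0.57] wrist [0.48 0.2  0.3 ]
30 -30 192.0 [ -2.  55. -22. 137. 132.  80.  95.] elbow [ 0.46 -0.01  0.66] wrist [0.37 0.08 0.3 ]
30 30 300.0 [ 30.  52.   0. 128. 240.  61.  90.] elbow [ 0.37 -0.24  0.69] wrist [ 0.37 -0.24  0.3 ]
30 60 95.0 [ 48.  58. -23. 101. -60.  48.  56.] elbow [ 0.3  -0.37  0.64] wrist [ 0.48 -0.36  0.3 ]
30 90 91.0 [ 22.  66.  17.  73. -60.  95.  61.] elbow [ 0.46 -0.21  0.58] wrist [ 0.65 -0.41  0.3 ]
30 120 106.0 [ 28.  78. -21.  38. -19. 111.  45.] elbow [ 0.47 -0.28  0.46] wrist [ 0.81 -0.36  0.3 ]
```

θ≈5° at the pick and final heading φ≈60° suit the joints: the arm stays on the clear -y side with the camera up. I'll bring the tool back to vertical above the block.

```bash
python3 - <<'E'
from h import *
go([.490,-.25,.2],pickR(U,0))
E
```

```text
t 13.35 rows: [-0.28  4.6   0.34] [-0.433 -1.304  0.094]
```

```bash
python3 -m creep '-0.3 4.6 0.35 -0.4 -0.2 0 0.2;-0.3 4.6 0.35 -0.4 -0.3 0 0.2;-0.3 4.6 0.35 -0.4 -0.5 0 0.2;-0.3 4.6 0.35 -0.4 -0.8 0 0.2;-0.3 4.6 0.35 -0.4 -1.1 0 0.2;-0.3 4.6 0.35 -0.4 -1.3 0.1 0.2;-0.3 4.6 0.35 -0.4 -1.3 0.1 0.2;-0.3 4.6 0.35 -0.4 -1.3 0.1 0.2' |head -3; python3 - <<'E'
from h import *
s=status.sense();im=eyes.camera('wrist');cv2.imwrite('pics/w4.png',im[40:340]);np.savez('w4.npz',R=s['tool_rot'],p=s['position'])
print(np.round(s['joint_positions'],1));q,e=ik(np.array([.495,-.269,.2]),pickR(U,0),G,np.array([27,47,2,104,-3,29,96.]));print(q.round(1))
go([.490,-.25,.2],pickR(U,0))
E
```

```text
t: 14.15
position: [0.4917, -0.2496, 0.1992]
tool_rot: [[-0.908, 0.42, 0.005], [0.42, 0.908, 0.004], [-0.003, 0.006, -1.0]]
[ 49.2  33.1 -38.4 103.2  25.   52.3  64.9]
[ 23.9  29.6   2.8 102.   -1.9  48.5  92.8]
t 14.2 rows: [0.04 0.03 0.01] [-0.004 -0.034 -0.016]
```

View pics/w4.png

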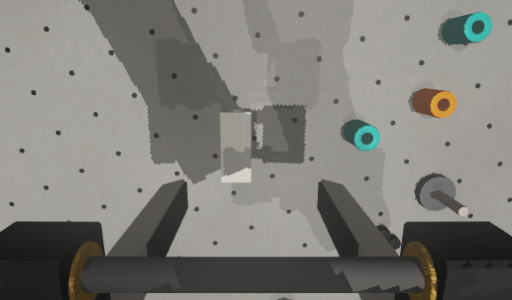

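The wrist view shows the block's top face at crop (221–252,113–182), almost aligned with the image columns. I'll refine its pose from this and check numerically that the far end is plain in the first scene picture.

```bash
python3 - <<'E'
from h import *
z=np.load('w4.npz');W=cam('wrist',dict(tool_rot=z['R'],position=z['p']));z1=np.load('w1.npz');W1=cam('wrist',dict(tool_rot=z1['R'],position=z1['p']))
P4=[(221,152.5),(252,152.5),(251.5,222.5),(220.5,222.5)];P1=[(80,153.3),(111.2,166.3),(87.5,231.7),(58,219.7)]
C=np.array([plane(W,p,.032) for p in P4]);c=C.mean(0);u=(C[0]+C[1]-C[2]-C[3])/2
print(c,np.linalg.norm(u),np.linalg.norm(C[0]-C[1]),np.degrees(np.arctan2(u[1],u[0])))
print([tri([W,W1],[a,b])[0].round(4).tolist() for a,b in zip(P4,P1)])
a=cv2.cvtColor(cv2.imread('pics/scene0.png'),6);print(a[230:247,130:152])
w=cv2.cvtColor(cv2.imread('pics/w1.png'),6);print(w[147:169:1,80:124:2])
q,e=ik(np.array([c[0],c[1],.012]),pickR(U,5),G,np.array([49.2,33.1,-38.4,103.2,25,52.3,64.9]));print(q.round(1),e)
E
```

```text
[ 0.49550474 -0.26987231  0.032     ] 0.07574512085967149 0.03168796539751173 154.09699053032782
[[0.4545, -0.2674, 0.0341], [0.4677, -0.239, 0.0325], [0.5367, -0.2714, 0.0314], [0.5241, -0.3025, 0.028]]
[[117 124 156 177 181 180 182 179 180 180 179 181 180 182 183 184 167 115
   70  57  65  95]
 [118 123 152 176 181 180 181 180 180 179 179 180 182 182 184 185 168 118
   75  72  82 104]
 [117 121 149 174 182 182 182 183 183 182 181 184 182 181 181 183 166 121
   84  94 103 110]
 [120 123 149 174 183 185 183 181 179 179 178 177 175 166 157 156 142 105
   81  99 107 113]
 [119 123 145 172 178 178 177 166 155 152 145 139 136 121 106 104  88  69
   74  98 105 113]
 [120 122 132 143 143 137 132 119 105  99  88  78  75  69  63  62  60  55
   69  95 104 112]
 [120 121 121 106  88  78  74  70  61  62  57  57  55  53  57  55  57  56
   65  86 102 107]
 [122 123 116  84  61  55  56  55  56  56  58  58  57  58  56  60  57  58
   64  84 101 105]
 [118 118 116  85  59  57  58  59  58  58  59  60  58  60  57  58  57  56
   63  84 101 103]
 [ 85  94 107  88  67  57  59  59  60  59  59  58  57  60  
[... 2099 characters left out ...]
217 217 217 217 217 218 203 142 103  94  93  94  95  94
   93  94  93 111]
 [217 217 217 217 217 217 217 217 218 218 217 217 160 106  95  94  95  94
   93  93  92 118]
 [217 217 217 218 217 217 217 217 217 217 218 217 218 165 108  95  94  95
   94  93  93 140]
 [217 217 217 217 217 217 217 217 217 218 217 218 217 217 166 106  93  95
   92  94  93 153]
 [218 218 218 218 217 218 218 218 217 217 217 217 218 218 217 156  88  92
   93  93  93 153]
 [217 218 217 217 217 217 217 218 217 217 217 217 217 218 218 188  94  94
   93  93  96 153]
 [217 217 218 217 217 217 218 218 217 218 218 217 218 218 217 141  94  94
   92  94 115 153]]
[ 38.5  46.3 -19.4 113.2  39.9  21.8  53.5] 0.00030466497180604184
```

The far end is uniform and plain, and the robot-side end has the round shaded hole, so u is at about 154.5°. Approach and grasp 12 mm from the centre towards the hole, tilted 5°.

```bash
sed -i 's/155\.25/154.5/g' h.py; python3 - <<'E'
from h import *
go([.4856,-.2652,.06],pickR(U,5))
go([.4856,-.2652,.012],pickR(U,5))
E
```

```text
t 14.2 rows: [ 0.04 -0.81  0.13] [-0.044 -0.358  2.783]
t 14.2 rows: [ 0.04 -0.81  0.13] [-0.041 -0.362  3.743]
```

```bash
python3 -m creep '0 -0.8 0.13 -0.04 -0.36 0.7 0.3;0 -0.8 0.13 -0.04 -0.36 1.4 0.3;0 -0.8 0.13 -0.04 -0.36 2.1 0.3;0 -0.8 0.13 -0.04 -0.36 2.7 0.3;0 -0.8 0.13 -0.04 -0.36 3.1 0.3;0 -0.8 0.13 -0.04 -0.36 3.2 0.3;0 -0.8 0.13 -0.04 -0.36 3.2 0.3'; python3 - <<'E'
from h import *
go([.4856,-.2652,.012],pickR(U,5));print(np.round(status.sense()['joint_positions'],1))
E
```

```text
t: 14.9
position: [0.4835, -0.2656, 0.0401]
tool_rot: [[-0.9, 0.429, 0.078], [0.428, 0.903, -0.035], [-0.086, 0.002, -0.996]]
contact_force: [0.1, -0.2, 0.9]
opening: 0.0658
gripper_force: 0.0
t 14.9 rows: [ 0.02 -0.01  0.01] [0.014 0.023 0.563]
[ 42.   43.1 -24.4 115.   41.4  25.2  51.1]
```

```bash
python3 -m creep '0 0 0 0 0.02 0.3 0.3;0 0 0 0 0.02 0.5 0.3;0 0 0 0 0.02 0.56 0.3;0 0 0 0 0.02 0.56 0.3;0 0 0 0 0.02 0.56 0.9;0 0 0 0 0.02 0.56 0.9;0 0 0 0 0.02 0.56 0.9;0 0 0 0 0.02 0.56 0.9;0 0 0 0 0.02 0.56 0.9' 50; python3 - <<'E'
from h import *
print(np.round(status.sense()['joint_positions'],1))
E
```

```text
t: 15.8
position: [0.4866, -0.2679, 0.0124]
tool_rot: [[-0.898, 0.432, 0.08], [0.431, 0.902, -0.036], [-0.087, 0.003, -0.996]]
contact_force: [0.7, 0.9, 1.0]
opening: 0.0315
gripper_force: 49.9
[ 40.   45.7 -21.3 115.1  43.9  21.8  48.8]
```

```bash
python3 - <<'E'
from h import *
s=status.sense();R=np.array(s['tool_rot']);y=R[:,1].copy();y[2]=0;y/=np.linalg.norm(y);u=np.cross(y,-up)
ut=R.T@u;ct=R.T@(np.array([.4955,-.270,.016])-s['position']);np.savez('blk.npz',ut=ut,ct=ct);print(u,ut,ct)
E
python3 -m creep '0 0 0 0 0 -0.5 0.9;0 0 0 0 0 -1.3 0.9;0 0 0 0 0 -2.2 0.9;0 0 0 0 0 -3.2 0.9;0 0 0 0 0 -4.2 0.9;0 0 0 0 0 -5 0.9;0 0 0 0 0 -5.4 0.9;0 0 0 0 0 -5.4 0.9'
python3 - <<'E'
from h import *
log();q0=np.array(status.sense()['joint_positions']);print(q0.round(1))
rng=np.random.default_rng(1)
for z in(.3,.119):
  for phi in range(-120,121,20):
    best=None
    for k in range(6):
        s=q0 if k==0 else rng.uniform(LO,HI)
        x,e=ik(np.array([.648,-.081,z]),finR(phi,5),G,s)
        if e<.01 and (best is None or np.abs(x-q0).max()<best[0]):best=(np.abs(x-q0).max(),x,fk(x,G,True))
    if best:print(z,phi,best[0].round(),best[1].round(0),'elbow',best[2][2].round(2),'wrist',best[2][3].round(2))
E
```

```text
[-0.90165989  0.43244589  0.        ] [ 9.96171008e-01  6.94214199e-18 -8.74261042e-02] [-0.00921613  0.00191869 -0.00281107]
t: 16.6
position: [0.4657, -0.2592, 0.2837]
tool_rot: [[-0.897, 0.433, 0.083], [0.432, 0.901, -0.039], [-0.092, 0.0, -0.996]]
contact_force: [0.2, 0.5, -2.9]
opening: 0.0317
gripper_force: 49.9
[ 56.9  23.6 -43.5 104.3  20.8  54.5  69.3]
0.3 -120 103.0 [-35.  81.  60.  48.  16. 111. 162.] elbow [0.47 0.29 0.43] wrist [0.84 0.24 0.33]
0.3 -100 80.0 [-23.  63.  -2.  72.  62. 111. 128.] elbow [0.47 0.17 0.6 ] wrist [0.71 0.29 0.33]
0.3 -80 74.0 [-17.  57. -20.  94.  79. 109. 115.] elbow [0.46 0.11 0.65] wrist [0.58 0.29 0.33]
0.3 -60 73.0 [-16.  53. -23. 115.  93. 103. 105.] elbow [0.43 0.09 0.68] wrist [0.46 0.24 0.33]
0.3 -40 92.0 [-10.  52. -26. 134. 113. 105.  95.] elbow [0.44 0.05 0.69] wrist [0.36 0.16 0.33]
0.3 60 66.0 [ 70.  69. -57.  99. -45.  49.  41.] elbow [ 0.15 -0.5   0.54] wrist [ 0.46 -0.41  0.33]
0.3 80 54.0 [ 59.  71. -52.  76. -33.  77.  30.] elbow [ 0.25 -0.47  0.52] wrist [ 0.58 -0.45  0.33]
0.3 100 54.0 [ 46.  78. -51.  51. -26. 103.  22.] e
[... 153 characters left out ...]
119 -100 77.0 [-20.  78. -10.  66.  65. 111. 117.] elbow [0.52 0.16 0.46] wrist [0.71 0.29 0.15]
0.119 -80 72.0 [-15.  75. -24.  89.  84. 111. 104.] elbow [0.53 0.11 0.49] wrist [0.58 0.29 0.15]
0.119 -60 77.0 [-15.  73. -23. 109.  98. 107.  92.] elbow [0.52 0.11 0.51] wrist [0.46 0.24 0.15]
0.119 -40 91.0 [-31.  73.   4. 129. 112.  89.  68.] elbow [0.47 0.25 0.51] wrist [0.36 0.16 0.15]
0.119 60 63.0 [ 69.  87. -54.  94. -35.  46.  48.] elbow [ 0.18 -0.53  0.38] wrist [ 0.46 -0.41  0.15]
0.119 80 62.0 [ 57.  86. -48.  71. -26.  74.  37.] elbow [ 0.28 -0.48  0.38] wrist [ 0.58 -0.45  0.15]
0.119 100 62.0 [ 37.  86. -22.  46. -40. 108.  43.] elbow [ 0.43 -0.36  0.39] wrist [ 0.71 -0.45  0.15]
```

```bash
cat >> h.py <<'E'
def path(q1,fr):
    s=status.sense();q0=np.array(s['joint_positions']);p0,R0=fk(q0);o=np.array(s['position'])-p0
    for f in fr:
        p,R=fk(q0+f*(np.array(q1)-q0));w=np.degrees(Rn.from_matrix(R0.T@R).as_rotvec())/6
        print(round(f,2),w.round(2),(R0.T@(p-p0)/.05).round(2),'world',(p+o).round(3),'low',(p[2]-.1*max(0,R[2,2])).round(3))
E
python3 - <<'E'
from h import *
q0=np.array(status.sense()['joint_positions'])
q,e=ik(np.array([.648,-.081,.3]),finR(70,5),G,np.array([64,70,-54,88,-39,62,36.]));print(q.round(1),e);np.save('qf.npy',q)
path(q,[.1,.2,.3,.4,.5,.6,.8,1])
E
```

```text
[ 64.2  69.5 -53.3  87.8 -38.5  63.3  34.6] 1.365389414696722e-05
0.1 [-1.17  0.82  1.25] [0.12 0.66 0.46] world [ 0.477 -0.228  0.26 ] low 0.264
0.2 [-2.3   1.73  2.51] [0.2  1.34 0.78] world [ 0.489 -0.196  0.244] low 0.247
0.3 [-3.38  2.73  3.76] [0.23 2.02 0.98] world [ 0.503 -0.165  0.234] low 0.237
0.4 [-4.42  3.81  5.01] [0.19 2.68 1.05] world [ 0.519 -0.136  0.23 ] low 0.234
0.5 [-5.42  4.97  6.24] [0.07 3.28 1.02] world [ 0.538 -0.112  0.233] low 0.236
0.6 [-6.37  6.21  7.45] [-0.14  3.81  0.89] world [ 0.558 -0.092  0.24 ] low 0.244
0.8 [-8.17  8.95  9.73] [-0.87  4.55  0.44] world [ 0.605 -0.074  0.266] low 0.269
1 [-9.84 12.01 11.78] [-1.96  4.74 -0.08] world [ 0.656 -0.088  0.297] low 0.3
```

```bash
python3 -m creep '-1.2 0.8 1.2 0.1 0.7 0.5 0.9;-2.3 1.7 2.5 0.2 1.3 0.8 0.9;-2.3 1.7 2.5 0.2 1.3 0.8 0.9;-3.4 2.7 3.8 0.2 2 1 0.9;-4.4 3.8 5 0.2 2.7 1.05 0.9;-4.4 3.8 5 0.2 2.7 1.05 0.9;-5.4 5 6.2 0.1 3.3 1 0.9;-6.4 6.2 7.4 -0.15 3.8 0.9 0.9;-6.4 6.2 7.4 -0.15 3.8 0.9 0.9;-6.4 6.2 7.4 -0.15 3.8 0.9 0.9'; python3 - <<'E'
from h import *
print(np.round(status.sense()['joint_positions'],1));path(np.load('qf.npy'),[.25,.5,.75,1])
E
```

```text
t: 17.6
position: [0.5551, -0.0945, 0.2316]
tool_rot: [[-0.366, 0.922, 0.122], [0.629, 0.149, 0.763], [0.685, 0.356, -0.635]]
contact_force: [-1.1, -0.5, -3.1]
opening: 0.0318
gripper_force: 49.9
[ 60.3  50.3 -47.3  94.7 -16.9  60.2  50. ]
0.25 [-0.85  1.21  1.29] [0.13 0.55 0.1 ] world [ 0.579 -0.082  0.243] low 0.254
0.5 [-1.64  2.48  2.58] [0.2  1.12 0.06] world [ 0.604 -0.078  0.257] low 0.268
0.75 [-2.38  3.81  3.86] [ 0.18  1.7  -0.13] world [ 0.629 -0.081  0.272] low 0.284
1 [-3.06  5.22  5.12] [ 0.06  2.25 -0.45] world [ 0.655 -0.093  0.288] low 0.3
```

```bash
python3 -m creep '-0.85 1.2 1.3 0.1 0.55 0.1 0.9;-0.85 1.2 1.3 0.1 0.55 0.1 0.9;-1.6 2.5 2.6 0.2 1.1 0.05 0.9;-2.4 3.8 3.9 0.2 1.7 -0.1 0.9;-2.4 3.8 3.9 0.2 1.7 -0.1 0.9;-3.05 5.2 5.1 0.05 2.25 -0.45 0.9;-3.05 5.2 5.1 0.05 2.25 -0.45 0.9;-3.05 5.2 5.1 0.05 2.25 -0.45 0.9;-3.05 5.2 5.1 0.05 2.25 -0.45 0.9'; cat >> h.py <<'E'
def blk():
    s=status.sense();b=np.load('blk.npz');R=np.array(s['tool_rot']);u=R@b['ut'];c=R@b['ct']+s['position'];return s,R,u,c,c-.038*u
def aim(bot): # rows to put underside centre at bot, upright (min turn)
    s,R,u,c,bt=blk();a=np.cross(u,up);n=np.linalg.norm(a);v=a/n*np.arctan2(n,u@up) if n>1e-9 else a
    Rt=Rn.from_rotvec(v).as_matrix()@R;b=np.load('blk.npz')
    P=np.array(bot)-Rt@(b['ct']-.038*b['ut']);print('u',u.round(3),'bottom',bt.round(4));go(P,Rt)
E
python3 - <<'E'
from h import *
print(np.round(status.sense()['joint_positions'],1));aim([.648,-.081,.13])
E
```

```text
t: 18.5
position: [0.656, -0.0897, 0.2936]
tool_rot: [[0.019, 0.942, 0.335], [0.088, -0.335, 0.938], [0.996, 0.012, -0.09]]
contact_force: [1.2, 0.0, -2.3]
opening: 0.0317
gripper_force: 49.9
[ 62.8  67.3 -51.1  87.2 -41.1  65.2  36. ]
u [-0.01   0.006  1.   ] bottom [ 0.6571 -0.094   0.2467]
t 18.5 rows: [0.01 0.02 0.11] [-2.305 -0.275  0.39 ]
```

Hole up and upright within 0.7°. I'll move the underside over the pin at about 0.11 m and check by picture.

```bash
python3 -m creep '0 0 0.1 -0.5 -0.27 0.4 0.9;0 0 0.1 -1 -0.27 0.4 0.9;0 0 0.1 -1.5 -0.27 0.4 0.9;0 0 0.1 -2.0 -0.27 0.4 0.9;0 0 0.1 -2.4 -0.27 0.4 0.9;0 0 0.1 -2.6 -0.27 0.4 0.9;0 0 0.1 -2.6 -0.27 0.4 0.9;0 0 0.1 -2.6 -0.27 0.4 0.9'|head -3; python3 - <<'E'
from h import *
print(np.round(status.sense()['joint_positions'],1));aim([.648,-.081,.07])
s,R,u,c,bt=blk();w=eyes.camera('wrist');a=eyes.camera('scene');b=eyes.camera('side');S,D=cam('scene'),cam('side')
print('bottom px',proj(S,bt).round(1),proj(D,bt).round(1),'top wrist px',proj(cam('wrist',s),c+.038*u).round())
z=lambda i,x,y,w_,h_:cv2.resize(i[y:y+h_,x:x+w_],(400,300),interpolation=cv2.INTER_CUBIC)
cv2.imwrite('pics/f1.png',np.vstack([np.hstack([z(a,208,160,80,60+0),z(b,240,160,80,60)]),np.hstack([z(w,0,0,512,384),z(b,180,120,200,150)])]))
np.savez('f1.npz',bt=bt)
E
```

```text
t: 19.3
position: [0.6488, -0.0782, 0.1642]
tool_rot: [[0.028, 0.941, 0.337], [0.082, -0.338, 0.938], [0.996, 0.002, -0.087]]
[ 61.5  77.8 -47.8  87.1 -38.   61.4  43.7]
u [-0.002 -0.     1.   ] bottom [ 0.6495 -0.0822  0.1173]
t 19.3 rows: [ 0.   -0.01  0.02] [-0.94  -0.035  0.095]
bottom px [[246.5 192.4]] [[281.9 189.5]] top wrist px [[256. 191.]]
```

View pics/f1.png

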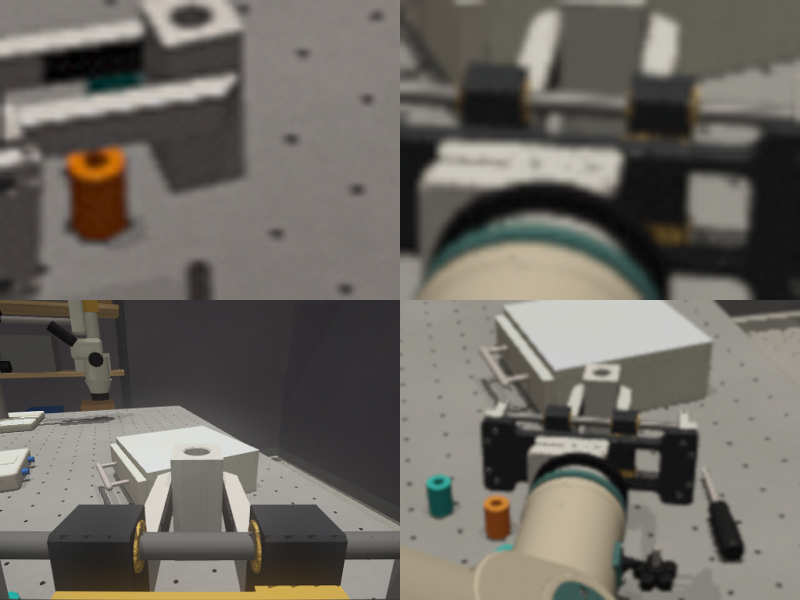

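The picture shows the hole on top of the block: scene crop (193,15), wrist (197,451), side (602,371). The pin tip is just below the block at scene crop (200,265). I'll compare the bottom corners with the model for the sideways error.

```bash
python3 - <<'E'
from h import *
s,R,u,c,bt=blk();S=cam('scene')
for i in(-1,1):
    for j in(-1,1):
        X=bt+.016*(i*R[:,1]+j*R[:,2]);p=proj(S,X)[0];print(i,j,((p-[208,160])*5).round(0),'top',((proj(S,X+.076*u)[0]-[208,160])*5).round(0))
print('pin',((proj(S,[.648,-.081,.06])[0]-[208,160])*5).round(0))
E
```

```text
-1 -1 [144. 145.] top [137.  -2.]
-1 1 [216. 134.] top [213. -13.]
1 -1 [167. 192.] top [161.  43.]
1 1 [241. 180.] top [238.  32.]
pin [196. 261.]
```

```bash
python3 -m creep '0 0 0 -0.3 -0.03 0.04 0.9;0 0 0 -0.6 -0.03 0.07 0.9;0 0 0 -0.8 -0.03 0.09 0.9;0 0 0 -0.9 -0.03 0.1 0.9;0 0 0 -0.96 -0.03 0.1 0.9;0 0 0 -1.0 -0.03 0.1 0.9;0 0 0 -1.0 -0.03 0.1 0.9'; python3 - <<'E'
from h import *
aim([.648,-.081,.06])
E
```

```text
t: 20.15
position: [0.6474, -0.0774, 0.1126]
tool_rot: [[0.029, 0.941, 0.337], [0.082, -0.338, 0.937], [0.996, 0.001, -0.087]]
contact_force: [-0.5, 0.7, -2.2]
opening: 0.0317
gripper_force: 49.9
u [-0.001  0.     1.   ] bottom [ 0.648  -0.0814  0.0656]
t 20.15 rows: [ 0.   -0.    0.01] [-0.111 -0.002  0.018]
```

```bash
python3 -m creep '0 0 0 -0.03 0 0 0.9;0 0 0 -0.06 0 0 0.9;0 0 0 -0.08 0 0 0.9;0 0 0 -0.1 0 0.01 0.9;0 0 0 -0.1 0 0.01 0.9;0 0 0 -0.1 0 0.01 0.9'|head -4
```

```text
t: 20.75
position: [0.6473, -0.0772, 0.1075]
tool_rot: [[0.029, 0.941, 0.337], [0.082, -0.338, 0.937], [0.996, 0.0, -0.087]]
contact_force: [-0.1, -0.5, -2.5]
```

```bash
python3 -m creep '0 0 0 -0.02 0 0 0.9;0 0 0 -0.03 0 0 0.9;0 0 0 -0.04 0 0 0.9;0 0 0 -0.04 0 0 0.9'|sed -n '1,2p;4p'; python3 -m creep '0 0 0 -0.02 0 0 0.9;0 0 0 -0.04 0 0 0.9;0 0 0 -0.04 0 0 0.9'|sed -n '1,2p;4p'
```

```text
t: 21.15
position: [0.6473, -0.0774, 0.1068]
contact_force: [-1.7, -1.9, 2.8]
t: 21.45
position: [0.6473, -0.0774, 0.1068]
contact_force: [-3.2, -3.8, 7.8]
```

Contact came with the underside at 0.060 m, and the tip stops there with the force rising. I'll press slightly more to be sure, then lift.

```bash
python3 -m creep '0 0 0 -0.03 0 0 0.9;0 0 0 -0.05 0 0 0.9;0 0 0 -0.05 0 0 0.9'; python3 - <<'E'
from h import *
aim([.648,-.081,.15])
E
```

```text
t: 21.75
position: [0.6472, -0.0776, 0.1067]
tool_rot: [[0.024, 0.942, 0.336], [0.074, -0.337, 0.939], [0.997, 0.002, -0.078]]
contact_force: [-3.8, -5.9, 12.8]
opening: 0.0317
gripper_force: 49.9
u [-0.005 -0.008  1.   ] bottom [ 0.6481 -0.0812  0.0597]
t 21.75 rows: [ 0.   -0.09  0.02] [ 1.8    0.003 -0.129]
```

Solid at 12.8 N (about 15 N net) with no penetration. Lifting.

```bash
python3 -m creep '0 0 0 0.3 0 0 0.9;0 0 0 0.8 0 -0.05 0.9;0 0 0 1.3 0 -0.1 0.9;0 0 0 1.7 0 -0.13 0.9;0 0 0 2 0 -0.15 0.9;0 0 0 2 0 -0.15 0.9;0 0 0 2 0 -0.15 0.9;0 0 0 2 0 -0.15 0.9;0 0 0 2 0 -0.15 0.9'; python3 - <<'E'
from h import *
aim([.648,-.081,.16]);s=status.sense();w=eyes.camera('wrist')
print(np.round(s['joint_vel'],2),proj(cam('wrist',s),blk()[3]+.038*blk()[2]))
g=cv2.cvtColor(w,6);print(g[180:206:3,215:300:5])
# block left/right edges in wrist picture: tilt
e=cv2.Canny(g,40,120)[200:290,215:300];l=cv2.HoughLinesP(e,1,np.pi/360,25,minLineLength=40,maxLineGap=6);print(None if l is None else l[:,0][:8].tolist())
E
```

```text
t: 22.65
position: [0.6472, -0.0766, 0.1999]
tool_rot: [[0.031, 0.941, 0.337], [0.082, -0.338, 0.937], [0.996, -0.001, -0.088]]
contact_force: [0.2, -0.6, -2.5]
opening: 0.0316
gripper_force: 49.9
u [ 0.001 -0.     1.   ] bottom [ 0.6477 -0.0806  0.1529]
t 22.65 rows: [-0.    0.   -0.01] [ 0.14   0.006 -0.019]
[ 0.04 -0.11 -0.39 -0.   -0.1   0.05 -0.01] [[256.44901526 190.32733095]]
[[164 164 164 164 171 189 214 220 220 220 207 165 166 165 164  74  74]
 [165 182 204 218 219 218 218 217 216 217 217 214 197 190 167 166  75]
 [220 220 213 215 213 212 213 211 211 212 213 212 212 209 167 166 166]
 [221 221 216 212 211 158 185 161 184 184 189 211 212 214 177 166 166]
 [221 220 211 213 186 107 112 115 115 113 121 203 215 211 220 189 165]
 [221 217 214 214 175 107 112 113 115 114 102 215 213 212 220 220 206]
 [221 214 214 212 214 190 129 124 124 160 214 213 211 216 220 220 220]
 [221 215 212 214 215 212 212 215 213 213 213 212 216 214 217 220 220]
 [221 198 199 200 192 178 180 179 180 180 157 160 159 159 169 220 220]]
[[3, 4, 69, 4], [71, 30, 84, 81]]
```

The hole is still up on top, its near edge is level in the wrist picture, there was no slip, and the underside is at 0.153 m with the arm still.

```bash
python3 -c "
from plant import workorder
print(workorder.finish_job())"
```

```text
the job is handed in; nothing more can be done
None
```

The job is handed in: the round spacer is in the shut drawer, and the square spacer met solid metal on the feeler pin (about 15 N) and is held still, hole up, with its underside about 15 cm above the bench.

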